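# Check the cover spring of a board fixture

### The job

Check the spring of the board fixture's cover. Lift the steel keeper link up and off the two pegs at the front of the fixture, lay it in the aluminium tray and let go of it; then raise the cover by hand past its balance point, which is at 40 degrees, to about 50 degrees without letting it fly open, and bring it back to just below the balance point, about 35 degrees. Finish while still holding the cover still there, with the link lying in the tray and the other things on the bench left alone.

Things in the scene. Friction and masses are not known exactly. Their poses are not given: they have to be found in the camera images.
- fixture: Orange-brown board fixture, a fixed open box 220 x 240 x 120 mm (x, y, z) under a sprung cover. Origin: centre of its underside, on the bench. Its x axis points from its front (robot side) to its hinge side, z up. Offsets called 'fixture (x, y, z)' elsewhere are in this frame, in mm.
- cover (a joint): Cover angle in rad: 0 closed, growing as its front edge rises, stop 1.25. A 220 x 240 x 12 mm panel, 1.6 kg, top face at fixture z = 132 when closed. Spring and weight balance at 0.70 (40 deg): below, it falls shut (2 N at the handle when closed, 0.5 N at 0.6); above, it is driven open (1 N at 0.87). With the link on both pegs it opens only 0.1.
- cover_hinge (a point): Middle of the hinge axis, at fixture (110, 0, 126), fixed; the hinge axis runs along the fixture's y axis.
- cover_handle (a point): Middle of the cover's handle, a straight round steel bar 12 mm thick along the fixture's y axis, 118 mm free between its posts, 34 mm free between bar and panel. Turns with the cover; when closed 170 mm in front of and 46 mm above the hinge axis (fixture (-60, 0, 172)).
- upper_peg (a point): Root of the hooked steel peg, 8 mm thick, on the middle of the cover's front edge (fixture (-110, 0, 126) when closed). It runs 38 mm straight out along the fixture's -x, then its tip turns up, 8 mm higher than the top of the straight part; the tip ends 42 mm from the root.
- lower_peg (a point): Root of the straight steel peg, 8 mm thick, in the fixture's front face, 30 mm below the upper peg. It sticks 46 mm out along the fixture's -x.
- link_center (a point): Centre of the loose steel link: flat frame 8 mm thick (x), 40 wide (y), 82 tall (z), 0.13 kg; slot 20 wide, 58 high; ends rounded, so it cannot stand. It hangs upright on the upper peg, 20 mm in front of and parallel to the fixture's front; the lower peg is in the slot too, 20 mm to spare below. To free it, raise it 9 to 19 mm, then draw it 35 mm or more away from the fixture.
- tray: Fixed open aluminium tray beside the fixture, on its left or right, 150 x 150 x 25 mm, walls and floor 4 mm. Origin: centre of its underside.
- carrier: Bystander: orange-brown board carrier 150 x 130 x 22 mm with a green circuit board, on the other side of the fixture from the tray. Origin: centre of its underside.
- spool: Bystander: upright solder spool, 60 mm diameter, 40 mm high. Origin: centre of its underside.
- pliers: Bystander: pliers lying flat, 150 mm long, 14 mm high. Origin on the bench near the middle, jaws to its +x.

How it is judged:
On the way, in this order (a step that is already met when the one before it is completed fails the run):
1. the link lies in the tray and is let go (x of link_center in the frame of tray between -0.075 and 0.075 m and y of link_center in the frame of tray between -0.075 and 0.075 m and height (world z) of link_center below 0.03 m and contact force between link and the fingers below 0.1 N), for 0.2 s.
2. the cover is raised past its balance point (value of joint cover above 0.76 rad), for 0.2 s.
At the end, for the whole second after the job is handed in: The robot holds the cover still between 0.52 and 0.68 rad (30 to 39 degrees), having had it above 0.76 rad; the link lies in the tray, its centre within 75 mm of the tray's middle along both sides and below 30 mm (value of joint cover between 0.52 and 0.68 rad and velocity of joint cover between -0.1 and 0.1 rad/s and (contact force between cover and the fingers above 0.2 N or contact force between cover and the arm above 0.2 N) and contact force between cover and link below 0.1 N and x of link_center in the frame of tray between -0.075 and 0.075 m and y of link_center in the frame of tray between -0.075 and 0.075 m and height (world z) of link_center below 0.03 m); the arm keeps its last pose, push and grip.
It fails at once if the cover flies open (past 1.15 rad) (value of joint cover above 1.15 rad).
It fails at once if a bystander is moved more than 30 mm (distance of any of carrier, spool, pliers from where it was at the start of the episode above 0.03 m).
It also fails if it takes over 67 s, if anything falls off the work surface, if the arm or the gripper's body presses on something with over 40 N, if the wrist force passes 120 N, or if a joint passes its speed limit or range.

### The arm

A 7-joint arm with a two-finger parallel gripper is mounted at the origin on the work surface. World frame = base frame: x ahead of the robot, y to its left, z up, the work surface at z = 0. Lengths are in m, angles in rad, forces in N, time in s.
With the tool pointing down it reaches from about 0.425 to 0.95 m from the base axis. Payload 16.7 kg.
Tool frame: the origin (TCP) lies where the fingers leave the gripper's body, on its centre line; the fingertips stand 97 mm ahead of it and the grasp point (between the pads) lies 78 mm ahead of it (ctrl.hold_point_z is the z of the grasp point in the tool frame, in m); z points along the fingers, y is the direction in which the jaws open and shut (so a half turn about z gives the same grasp; the last joint's range is limited). The gripper opens to 94 mm and grips with 3 to 60 N. Pads are 16 mm wide; open, the fingers measure 119 mm over their backs; the gripper's body (75 mm by 177 mm) begins 78 mm behind the grasp point.
Start: joints at [-1.401, 0.426, 0.074, 1.606, -0.034, 1.111, -0.067], TCP at [0.212, 0.641, 0.303] pointing down, gripper open.
Joint ranges: [-2.85, 2.85], [-0.5, 2.14], [-1.23, 1.37], [0.21, 2.46], [-1.02, 4.16], [0.16, 2.05], [-2.73, 2.73]. Speed limits (rad/s): [1.89, 1.89, 2.39, 2.39, 3.01, 3.01, 3.01].

### API

Orientations are given as a 3x3 rotation matrix whose columns are the frame's x, y, z axes.
In Python, from workcell import telemetry, viewer, ctrl gives the robot as it stands. The module is installed in compiled form; this text tells all that it offers.
- The arm moves only by the tool step_arm, never from a script. Its argument "targets" is a list that holds one entry, the list of rows, each a list of 5 numbers: the shift along the tool's x, y, z in units of 25 mm (1.0 is 25 mm), then the turn about the tool's z in rad, then the opening, from 0 (shut) to 1 (fully open). A call has 1 to 12 rows; each row is the pose to reach, as a shift and turn from the pose commanded when the call began, along the tool's axes at that moment; what a row does not reach only later rows make up. A row lasts 1/10 s, in which the tool goes at most 50 mm and 8.59 degrees, less where a joint would pass 70% of its speed; a pose out of reach is approached as far as the arm can. A call with a gripper value outside its range is refused whole. The fingers move at their own pace and stop on an object; "squeeze" is the grip in N (left out, the last holds). Time passes only in rows, so rows that repeat a pose let the fingers close. It gives the time, the measured TCP pose, the force and the opening at its end, in the units of the state.
- telemetry.sense(): the state, without advancing time (a new reading comes with each control period).
- viewer.grab_frame(name): name is "scene" or "top" or "wrist"; returns the picture (384x512x3 uint8, red, green, blue); there is no depth.
- viewer.camera_params(name): a dict with "intrinsics" (3x3 intrinsics, pixels), "extrinsics" (4x4, takes a point from camera to world coordinates). Camera axes: x right, y down, z forward; pixel columns grow to the right and rows downward; lengths in m; the calibration is good to about 2 mm. A picture is of the moment at which its call begins: read the wrist's pose just before it. camera_params takes no time and is no camera call; for the wrist camera it gives the pose at the moment of the call.
- ctrl.hand_in(): hands the job in, once; it reports no verdict.
Trained networks look in the newest picture that a camera, given by its name, has taken for a name from the list of things; names that differ only in an ending like _2 or _b are one class to them, and where a whole thing is asked for, a point or a joint stands for the part that bears it (a point fixed in the world has none). Each returns a list of dicts, best first, with "confidence" (0 to 1); they miss things now and then, are a little off and sometimes report something else, mostly with a low value. They report only what shows in the picture. A call takes as long as a camera call.
- viewer.boxes_of(camera, thing): "box" ([left, top, right, bottom] in pixels, round what is visible of it).
- viewer.tip_of(camera, thing): "pixel" ([column, row] in pixels: a listed point, or the origin of a listed thing).
The state is a dict: "clock": time; "q": joint angles; "dq": joint speeds; "joint_efforts": joint torques, N m; "eef_pos": TCP position; "orientation": TCP orientation; "force": force on the tool from outside, world axes, zero at the start; "wrist_torque": the same for the moment, N m; "gripper_width": finger opening in m.
Only numpy, scipy, OpenCV 4.12 (cv2) and the standard library are available. Lean on these libraries where they do the work, as an engineer would, in place of code of your own. Each camera call takes 0.05 s, during which the arm holds its last target.

## Working session

There is one attempt and no reset: what is moved stays moved. The work goes in short steps, Python scripts to look and compute and a tool call to move; the robot and the scene stay as the last step left them, time stands still between calls to the robot, and variables do not carry over. Pictures are saved under pics/ and viewed, and the job is handed in when it is done.

Besides the shell and the picture viewer there is one more tool, called as name(argument=value, ...) on one line, values as JSON. step_arm: Moves the arm, as the interface text tells. Its arguments: {"type":"object","properties":{"targets":{"type":"array"},"squeeze":{"type":"number"}},"required":["targets"]}

```bash
mkdir -p pics
cat > h.py <<'E'
import numpy as np, cv2
from workcell import telemetry, viewer, ctrl
def snap(cam,fn):
    im=viewer.grab_frame(cam); cv2.imwrite('pics/'+fn,cv2.cvtColor(im,cv2.COLOR_RGB2BGR)); return im
def ray(cam,px):
    p=viewer.camera_params(cam);K=p['intrinsics'];T=np.array(p['extrinsics'])
    d=np.linalg.inv(K)@np.array([px[0],px[1],1.]);return T[:3,3],(T[:3,:3]@d)/np.linalg.norm(d)
def onz(cam,px,z):
    o,d=ray(cam,px);return o+d*(z-o[2])/d[2]
def tri(rays):
    A=0;b=0
    for o,d in rays:
        M=np.eye(3)-np.outer(d,d);A=A+M;b=b+M@o
    x=np.linalg.solve(A,b);return x,[np.linalg.norm((np.eye(3)-np.outer(d,d))@(x-o)) for o,d in rays]
def proj(cam,X):
    p=viewer.camera_params(cam);T=np.linalg.inv(np.array(p['extrinsics']));c=T[:3,:3]@np.array(X)+T[:3,3];u=p['intrinsics']@c;return u[:2]/u[2]
E
python3 - <<'E'
from h import *
np.set_printoptions(precision=4,suppress=True)
s=telemetry.sense();print(s['clock'],s['eef_pos'],s['orientation'],s['force'],s['gripper_width'],ctrl.hold_point_z)
for c in('scene','top','wrist'):
    snap(c,c+'0.png')
    for t in('fixture','cover_hinge','cover_handle','upper_peg','lower_peg','link_center','tray','carrier','spool','pliers'):
        try: print(c,t,[(np.round(r['pixel'],1),round(r['confidence'],2)) for r in viewer.tip_of(c,t)[:2]])
        except Exception as e: print(c,t,e)
print(telemetry.sense()['clock'])
E
```

```text
0.0 [0.2115 0.6407 0.302 ] [[-0.9496  0.3134 -0.0003]
 [ 0.3134  0.9496 -0.0012]
 [-0.0001 -0.0013 -1.    ]] [-0.3907  0.6674  0.6451] 0.09424855395572292 0.0784
scene fixture [(array([267.1, 241.2]), 0.69)]
scene cover_hinge [(array([270.2, 246. ]), 0.92), (array([359.1, 170.9]), 0.39)]
scene cover_handle [(array([271.4, 174.2]), 0.95), (array([367.8, 229.5]), 0.72)]
scene upper_peg [(array([266.7, 173.8]), 0.8)]
scene lower_peg []
scene link_center [(array([267.9, 178.1]), 0.5)]
scene tray [(array([354.4, 175.6]), 0.9), (array([268.4, 176.8]), 0.53)]
scene carrier [(array([132.1, 194.7]), 0.91)]
scene spool [(array([125.3, 262.5]), 0.56)]
scene pliers [(array([367.8, 229.1]), 0.82), (array([134.5, 198.1]), 0.46)]
top fixture [(array([228.3, 170.5]), 0.92)]
top cover_hinge [(array([237.2, 117.5]), 0.79)]
top cover_handle [(array([219.2, 190.8]), 0.87), (array([219.1, 211. ]), 0.26)]
top upper_peg [(array([214.8, 207.9]), 0.92)]
top lower_peg [(array([217.4, 212.8]), 0.76)]
top link_center [(array([219.8, 191.6]), 0.61), (array([216.1, 221.2]), 0.38)]
top tray [(array([109.4, 250.7]), 0.91)]
top carrier [(array([363.7, 246.7]), 0.64), (array([217.6, 214.1]), 0.6)]
top spool [(array([371.4, 169.4]), 0.61)]
top pliers [(array([123.5, 164.7]), 0.9)]
wrist fixture []
wrist cover_hinge []
wrist cover_handle []
wrist upper_peg []
wrist lower_peg []
wrist link_center []
wrist tray []
wrist carrier []
wrist spool []
wrist pliers []
1.65
```

View pics/scene0.png

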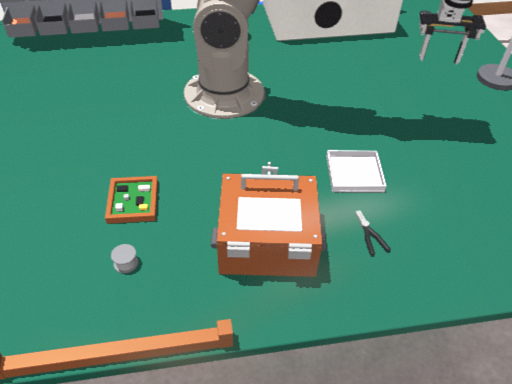

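View pics/top0.png

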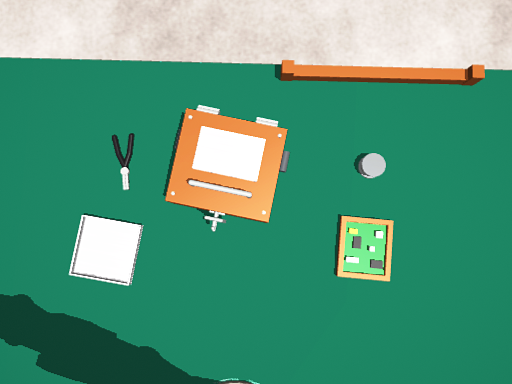

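View pics/wrist0.png

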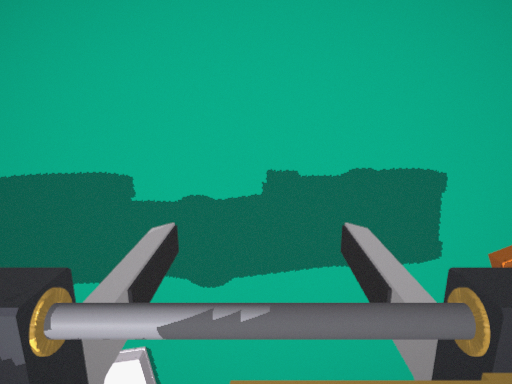

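Run:
```python
from h import *
np.set_printoptions(precision=4,suppress=True)
for c in('scene','top','wrist'):
    p=viewer.camera_params(c);print(c,p['intrinsics'],p['extrinsics'])
for n,px,z in(('hinge',(237.2,117.5),.126),('handle',(219.2,190.8),.172),('upeg',(214.8,207.9),.126),('lpeg',(217.4,212.8),.096),('link',(216.1,221.2),.12),('tray',(109.4,250.7),0),('fix',(228.3,170.5),0),('carrier',(363.7,246.7),0),('spool',(371,169),0),('pl',(123.5,164.7),0)):
    print(n,onz('top',px,z))
```

```text
scene [[494.7842   0.     248.0647]
 [  0.     494.7842 189.6203]
 [  0.       0.       1.    ]] [[ 0.1562  0.7185 -0.6778  1.4354]
 [ 0.9877 -0.1058  0.1155 -0.15  ]
 [ 0.0113 -0.6874 -0.7262  1.0263]
 [ 0.      0.      0.      1.    ]]
top [[439.306    0.     252.2387]
 [  0.     439.306  179.6612]
 [  0.       0.       1.    ]] [[ 0.0246 -0.994   0.1068  0.5162]
 [-0.9997 -0.0253 -0.0054 -0.0217]
 [ 0.0081 -0.1066 -0.9943  1.1256]
 [ 0.      0.      0.      1.    ]]
wrist [[332.9099   0.     259.2414]
 [  0.     332.9099 194.2258]
 [  0.       0.       1.    ]] [[ 0.3134  0.9197  0.2366  0.1431]
 [ 0.9496 -0.3035 -0.078   0.6643]
 [ 0.      0.2492 -0.9685  0.3853]
 [ 0.      0.      0.      1.    ]]
hinge [0.7678 0.0113 0.126 ]
handle [0.5924 0.0443 0.172 ]
upeg [0.5569 0.0562 0.126 ]
lpeg [0.5468 0.0521 0.096 ]
link [0.527  0.0527 0.12  ]
tray [0.4474 0.3285 0.    ]
fix [0.6593 0.0345 0.    ]
carrier [ 0.473  -0.3152  0.    ]
spool [ 0.6726 -0.3346  0.    ]
pl [0.6674 0.3052 0.    ]
```

The top view shows the cover as an orange square (corners near (185,109), (287,128), (270,221), (167,201)). The handle is at (220,188), the link at (215,220), the tray at (106,250), and the bystanders are clear of all of them. Next I'll work out the fixture's yaw.

```bash
cat >> h.py <<'E'
np.set_printoptions(precision=4,suppress=True)
def shift(P,yaw=None):
    "tool-axis shift in units to bring TCP to P (uses measured pose); yaw=desired dir of tool y"
    s=telemetry.sense();R=np.array(s['orientation']);d=R.T@(np.array(P)-s['eef_pos'])/.025
    t=None
    if yaw is not None:
        y=R.T@np.array([-np.sin(yaw),np.cos(yaw),0]);t=np.arctan2(-y[0],y[1])
    return d,t
E
python3 - <<'E'
from h import *
im=cv2.imread('pics/top0.png')
hsv=cv2.cvtColor(im,cv2.COLOR_BGR2HSV)
m=cv2.inRange(hsv,(3,150,60),(16,255,255));m[:, :150]=0;m[:,300:]=0;m[:95]=0
cs=max(cv2.findContours(m,cv2.RETR_EXTERNAL,cv2.CHAIN_APPROX_NONE)[0],key=cv2.contourArea)
box=cv2.boxPoints(cv2.minAreaRect(cs));print(box)
c=np.array([onz('top',p,.132) for p in box]);print(c)
for i in range(4): e=c[(i+1)%4]-c[i];print(np.linalg.norm(e),np.degrees(np.arctan2(e[1],e[0])))
print('centre',c.mean(0))
print(tri([ray('scene',(271.4,174.2)),ray('top',(219.2,190.8))]))
big=cv2.resize(im[170:300,60:300],None,fx=3.3,fy=3.3,interpolation=cv2.INTER_CUBIC);cv2.imwrite('pics/topz.png',big)
# tray
m=cv2.inRange(hsv,(0,0,120),(180,60,255));m[:,:50]=0;m[:,160:]=0;m[:205]=0;m[300:]=0
cs=max(cv2.findContours(m,cv2.RETR_EXTERNAL,cv2.CHAIN_APPROX_NONE)[0],key=cv2.contourArea)
box=cv2.boxPoints(cv2.minAreaRect(cs));c=np.array([onz('top',p,.025) for p in box]);print(box,c,c.mean(0))
for i in range(2): e=c[(i+1)%4]-c[i];print(np.linalg.norm(e),np.degrees(np.arctan2(e[1],e[0])))
print(shift((.49,.066,.29),np.radians(-11)))
E
```

```text
[[164.1243 200.9454]
 [183.7976 107.1189]
 [287.3267 128.8266]
 [267.6534 222.6531]]
[[ 0.5695  0.1707  0.132 ]
 [ 0.7875  0.1352  0.132 ]
 [ 0.7427 -0.1051  0.132 ]
 [ 0.5264 -0.0642  0.132 ]]
0.2209312221063107 -9.23164981503249
0.24447909105639926 -100.55867845525768
0.22013242324419618 169.30279699781556
0.23883148756928532 79.61889313898365
centre [0.6565 0.0341 0.132 ]
(array([0.593 , 0.0477, 0.1703]), [np.float64(0.0032678467790592043), np.float64(0.0032678467790592204)])
[[ 68.3077 274.4615]
 [ 80.6923 212.5385]
 [143.     225.    ]
 [130.6154 286.9231]] [[0.3889 0.4179 0.025 ]
 [0.5411 0.3976 0.025 ]
 [0.5141 0.2411 0.025 ]
 [0.3626 0.2637 0.025 ]] [0.4517 0.33   0.025 ]
0.15354155517266402 -7.588102541457683
0.15880214569709877 -99.80593685585949
(array([-17.7853, -18.3473,   0.508 ]), np.float64(-0.1268469664781511))
```

View pics/topz.png

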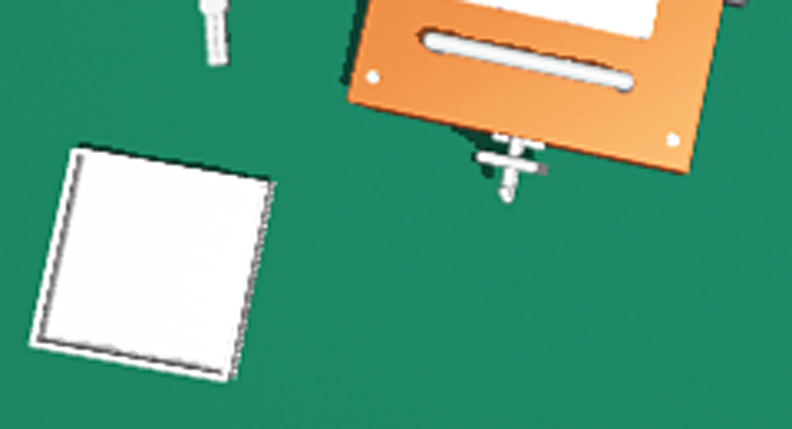

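The fixture's yaw is about −10° and its sizes check out (221 x 241 mm). Next I'll move to a viewpoint in front of the link.

step_arm(targets=[[[-0.7,-0.7,0,-0.02,1],[-1.9,-2.0,0,-0.04,1],[-3.2,-3.3,0,-0.06,1],[-4.5,-4.7,0,-0.08,1],[-5.8,-6.1,0,-0.1,1],[-7.1,-7.5,0,-0.12,1],[-8.4,-8.8,0.2,-0.14,1],[-9.7,-10.1,0.3,-0.14,1],[-11.0,-11.4,0.4,-0.14,1],[-12.3,-12.7,0.5,-0.14,1],[-13.6,-14.0,0.5,-0.14,1],[-14.9,-15.4,0.5,-0.14,1]]])

```text
clock: 2.85
eef_pos: [0.4451, 0.1569, 0.2905]
orientation: [[-0.984, 0.178, 0.001], [0.178, 0.984, 0.001], [-0.0, 0.001, -1.0]]
force: [1.5, 1.3, 0.3]
gripper_width: 0.0939
```

step_arm(targets=[[[-1.0,-1.3,0,0,1],[-2.0,-2.6,0,0,1],[-2.4,-3.2,0,0,1],[-2.4,-3.2,0,0,1]]])

```text
clock: 3.25
eef_pos: [0.4902, 0.0666, 0.2904]
orientation: [[-0.983, 0.182, 0.001], [0.182, 0.983, -0.0], [-0.001, -0.0, -1.0]]
force: [0.4, 0.8, 1.5]
gripper_width: 0.0939
```

Run:
```python
from h import *
s=telemetry.sense();print(s['clock'],s['eef_pos'])
snap('wrist','w1.png')
for t in('link_center','upper_peg','lower_peg','cover_handle'):
    print(t,[(np.round(r['pixel'],1),round(r['confidence'],2)) for r in viewer.tip_of('wrist',t)[:2]])
for n,X in(('link top',(.5286,.0571,.142)),('handle',(.5975,.0447,.172)),('linkc',(.5286,.0571,.101)),('upeg',(.5482,.0536,.126))): print(n,proj('wrist',X))
np.savez('w1.npz',**viewer.camera_params('wrist'))
```

```text
3.25 [0.4902 0.0666 0.2904]
link_center [(array([258.2, 245.8]), 0.73)]
upper_peg [(array([258.2, 277.5]), 0.79)]
lower_peg [(array([256.7, 259.8]), 0.91)]
cover_handle [(array([256.9, 371.8]), 0.78)]
link top [250.2958 263.4863]
handle [249.7793 371.1728]
linkc [251.5003 242.3904]
upeg [250.9709 276.9891]
```

View pics/w1.png

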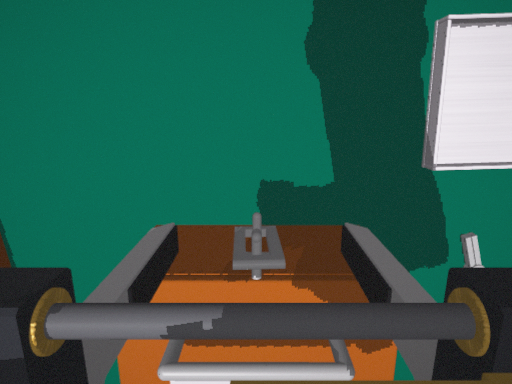

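Run:
```python
from h import *
im=cv2.imread('pics/w1.png');cv2.imwrite('pics/w1z.png',cv2.resize(im[200:300,200:320],None,fx=6,fy=6,interpolation=cv2.INTER_CUBIC))
im=cv2.imread('pics/top0.png');cv2.imwrite('pics/t0z.png',cv2.resize(im[200:240,190:240],None,fx=12,fy=12,interpolation=cv2.INTER_CUBIC))
```

```text
(no output)
```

View pics/w1z.png

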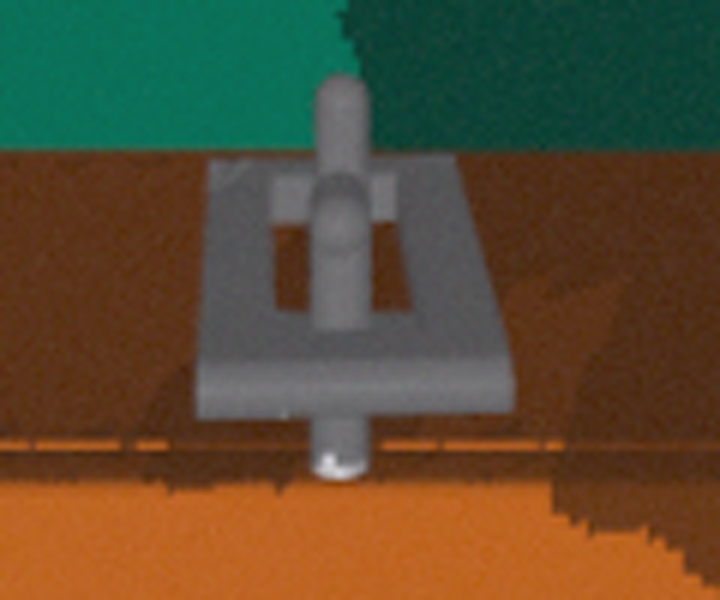

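View pics/t0z.png

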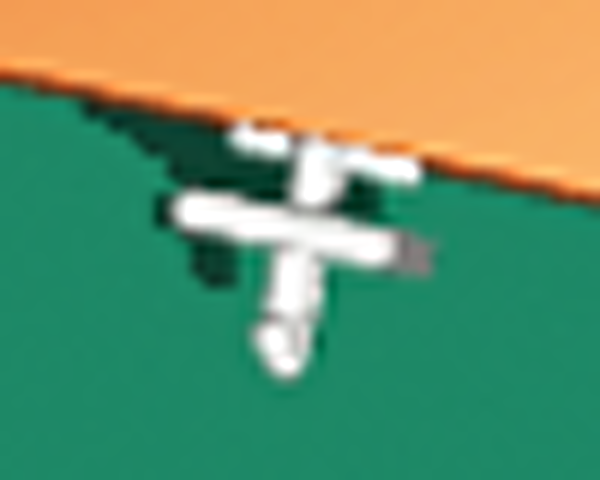

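Run:
```python
from h import *
w=ray('wrist',(258.9,264.2))
for p in((215,218.75),(213.9,219.2),(214.5,219)): print(tri([w,ray('top',p)]))
print('z142',onz('wrist',(258.9,264.2),.142),onz('top',(214.3,219),.142))
print('corners',onz('wrist',(232.5,260.),.142),onz('wrist',(285.3,260),.142))
h=ray('wrist',(257,371.8));print('handle',tri([h,ray('top',(219.5,188.3))]),onz('wrist',(257,371.8),.172))
P=onz('wrist',(258.9,264.2),.142);P[2]=.108+.078;print(shift(P,np.radians(-10.3)))
```

```text
(array([0.5337, 0.0585, 0.1319]), [np.float64(0.004258473019606637), np.float64(0.004258473019606567)])
(array([0.5322, 0.0598, 0.1356]), [np.float64(0.003289928748448742), np.float64(0.0032899287484487666)])
(array([0.5329, 0.0591, 0.1338]), [np.float64(0.0038357472417209887), np.float64(0.0038357472417209623)])
z142 [0.5303 0.0634 0.142 ] [0.5315 0.0553 0.142 ]
corners [0.5234 0.0444 0.142 ] [0.5304 0.0836 0.142 ]
handle (array([0.5988, 0.0468, 0.171 ]), [np.float64(0.0029583283790656557), np.float64(0.0029583283790656522)]) [0.599  0.0497 0.172 ]
(array([-1.6719,  0.0199,  4.1679]), np.float64(0.0025972923157146226))
```

step_arm(targets=[[[-0.8,0,0.5,0,1],[-1.7,0,1.3,0,1],[-1.7,0,2.3,0,1],[-1.7,0,3.0,0,1],[-1.7,0,3.0,0,1]]])

```text
clock: 4.0
eef_pos: [0.53, 0.0624, 0.2132]
orientation: [[-0.984, 0.176, -0.004], [0.176, 0.984, -0.001], [0.003, -0.002, -1.0]]
force: [-0.4, 0.7, -0.8]
gripper_width: 0.0934
```

Run:
```python
from h import *
s=telemetry.sense();print(s['clock'],s['eef_pos'],s['force'])
snap('wrist','w2.png');snap('scene','s2.png');snap('top','t2.png')
```

```text
4.0 [0.53   0.0624 0.2132] [-0.3924  0.6669 -0.8142]
```

View pics/w2.png

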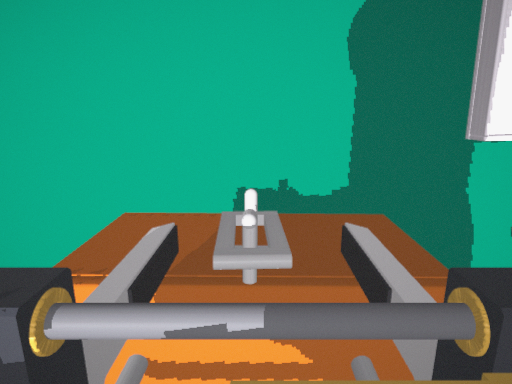

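View pics/s2.png

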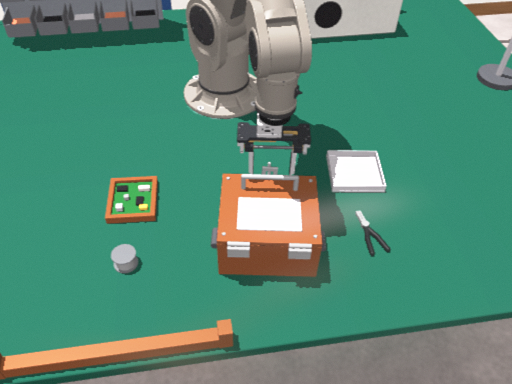

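Run:
```python
from h import *
im=cv2.imread('pics/w2.png');cv2.imwrite('pics/w2z.png',cv2.resize(im[180:300,200:320],None,fx=5,fy=5,interpolation=cv2.INTER_CUBIC))
for p in((215,255),(290,252),(253,257),(215,265),(290,264)):print(onz('wrist',p,.142))
```

```text
[0.5277 0.0407 0.142 ]
[0.5329 0.0786 0.142 ]
[0.5322 0.0596 0.142 ]
[0.5332 0.0395 0.142 ]
[0.5395 0.0776 0.142 ]
```

View pics/w2z.png

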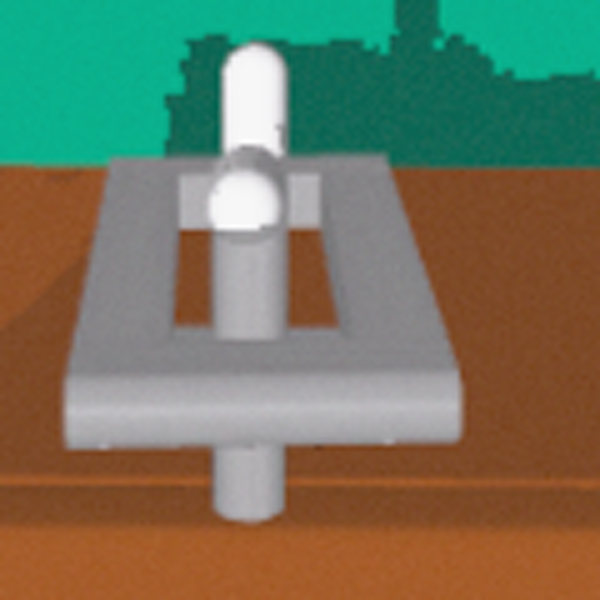

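step_arm(squeeze=20, targets=[[[-0.15,-0.12,0.5,0,1],[-0.15,-0.12,1.1,0,1],[-0.15,-0.12,1.1,0,0.6],[-0.15,-0.12,1.1,0,0.3],[-0.15,-0.12,1.1,0,0.3],[-0.15,-0.12,1.1,0,0.3],[-0.15,-0.12,1.1,0,0.3],[-0.15,-0.12,1.1,0,0.3]]])

```text
clock: 4.95
eef_pos: [0.5344, 0.0581, 0.1879]
orientation: [[-0.984, 0.178, 0.0], [0.178, 0.984, 0.0], [-0.0, 0.0, -1.0]]
force: [-0.2, -0.1, -0.1]
gripper_width: 0.049
```

Run:
```python
from h import *
s=telemetry.sense();print(s['clock'],s['eef_pos'],s['force'],s['gripper_width'])
snap('wrist','w3.png')
```

```text
4.95 [0.5344 0.0581 0.1879] [-0.181  -0.1447 -0.1401] 0.049046416955734695
```

View pics/w3.png

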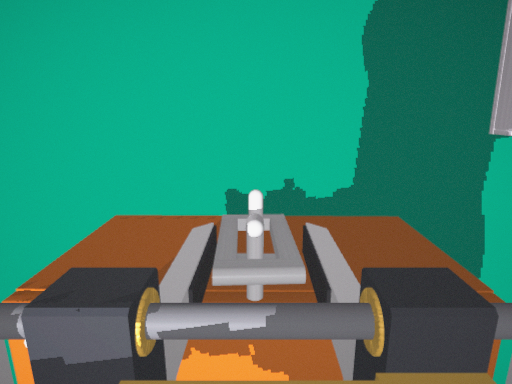

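The fingers are closing evenly on both sides of the link. The opening is 49 mm so far.

step_arm(targets=[[[0,0,0,0,0.2],[0,0,0,0,0.2],[0,0,0,0,0.2],[0,0,0,0,0.2],[0,0,0,0,0.2]]])

```text
clock: 5.5
eef_pos: [0.5344, 0.058, 0.1877]
orientation: [[-0.984, 0.178, 0.0], [0.178, 0.984, -0.0], [-0.0, -0.0, -1.0]]
force: [-0.7, -0.2, 0.1]
gripper_width: 0.0398
```

The link is gripped at 39.8 mm wide. Next I'll lift it 14 mm.

step_arm(targets=[[[0,0,-0.15,0,0.1],[0,0,-0.35,0,0.1],[0,0,-0.56,0,0.1],[0,0,-0.56,0,0.1]]])

```text
clock: 5.9
eef_pos: [0.5348, 0.0581, 0.2026]
orientation: [[-0.984, 0.178, 0.001], [0.178, 0.984, 0.0], [-0.001, 0.001, -1.0]]
force: [0.4, 1.2, -1.3]
gripper_width: 0.0398
```

Run:
```python
from h import *
s=telemetry.sense();print(s['clock'],s['eef_pos'],s['force'],s['gripper_width'])
im=snap('wrist','w4.png')
```

```text
5.9 [0.5348 0.0581 0.2026] [ 0.393   1.1517 -1.2626] 0.03981139700622758
```

View pics/w4.png

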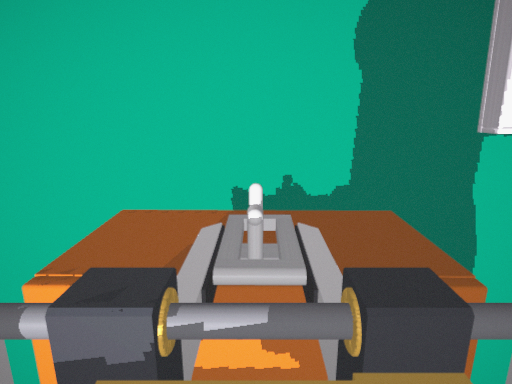

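The link is up, force shows its 1.3 N weight, and it is clear of the peg hook. Next I'll draw it away from the fixture.

step_arm(targets=[[[0.3,0,0,0,0.1],[0.7,0,0,0,0.1],[1.1,0,0,0,0.1],[1.5,0,0,0,0.1],[1.9,0,0,0,0.1],[2.1,0,0,0,0.1],[2.1,0,0,0,0.1]]])

```text
clock: 6.65
eef_pos: [0.4821, 0.0676, 0.2018]
orientation: [[-0.984, 0.177, -0.0], [0.177, 0.984, 0.0], [0.0, 0.0, -1.0]]
force: [-0.4, -0.3, -1.5]
gripper_width: 0.04
```

Run:
```python
from h import *
s=telemetry.sense();print(s['clock'],s['eef_pos'],s['force'],s['gripper_width'])
im=snap('wrist','w5.png');snap('scene','s5.png');snap('top','t5.png')
print(viewer.tip_of('top','tray'), viewer.tip_of('scene','tray'))
```

```text
6.65 [0.4821 0.0676 0.2018] [-0.4404 -0.333  -1.5077] 0.040044871491411296
[{'pixel': [108.6, 252.0], 'confidence': 0.77}] [{'pixel': [355.5, 173.9], 'confidence': 0.67}]
```

View pics/w5.png

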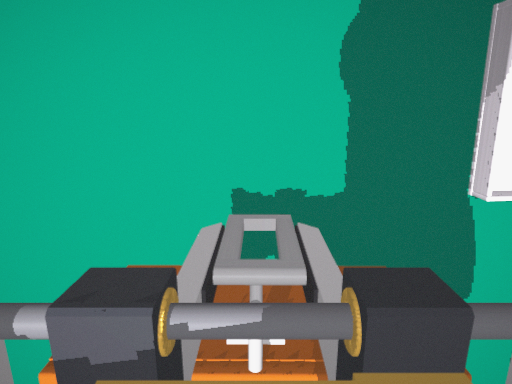

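View pics/t5.png

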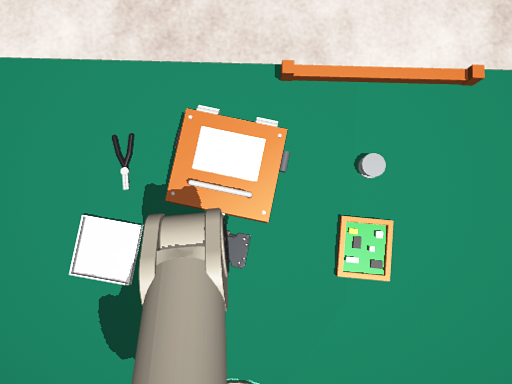

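The link is off both pegs: in the wrist picture the upper peg now lies behind it at (255,330). The top view shows the tray free. Next I'll check the tray position from the scene camera.

Run:
```python
from h import *
print(onz('scene',(355,174.7),0),onz('top',(109,251.3),0))
print(tri([ray('scene',(355,174.7)),ray('top',(109,251.3))]))
print(tri([ray('scene',(355.5,172)),ray('top',(106,249.5))]))
print(shift((.4736,.3246,.2)))
```

```text
[0.4636 0.3348 0.    ] [0.4459 0.3294 0.    ]
(array([ 0.4453,  0.3397, -0.0197]), [np.float64(0.004082930765109514), np.float64(0.004082930765109634)])
(array([ 0.4503,  0.3396, -0.0028]), [np.float64(0.0014151905347404912), np.float64(0.0014151905347405047)])
(array([ 2.2053, 10.0608,  0.0658]), None)
```

step_arm(targets=[[[0.2,0.8,0,0,0.1],[0.5,2.0,0,0,0.1],[0.8,3.3,0,0,0.1],[1.1,4.7,0,0,0.1],[1.4,6.1,0,0,0.1],[1.7,7.5,0,0,0.1],[1.9,8.7,0,0,0.1],[2.1,9.6,0,0,0.1],[2.15,10.0,0,0,0.1],[2.15,10.0,0,0,0.1],[2.15,10.0,0,0,0.1]]])

```text
clock: 8.0
eef_pos: [0.4746, 0.3216, 0.2015]
orientation: [[-0.984, 0.179, -0.0], [0.179, 0.984, -0.001], [0.0, -0.001, -1.0]]
force: [0.1, 0.0, -2.1]
gripper_width: 0.0399
```

Run:
```python
from h import *
s=telemetry.sense();print(s['clock'],s['eef_pos'],s['force'],s['gripper_width'])
im=snap('wrist','w6.png')
```

```text
8.0 [0.4746 0.3216 0.2015] [ 0.0899  0.0207 -2.0705] 0.03992947636104716
```

View pics/w6.png

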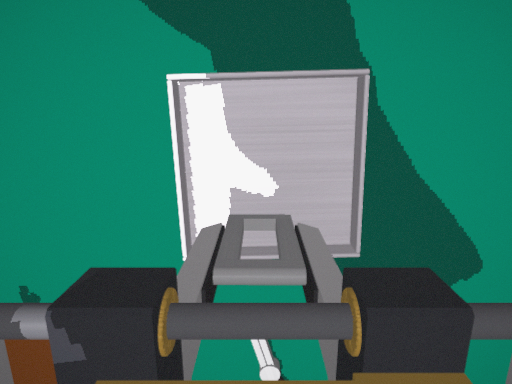

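Run:
```python
from h import *
c=np.array([onz('wrist',p,.025) for p in((168,76),(368,71),(361,257),(184,262))]);print(c,c.mean(0))
R=np.array(telemetry.sense()['orientation']);print((R.T@(c-telemetry.sense()['eef_pos']).T).T)
```

```text
[[0.3688 0.2729 0.025 ]
 [0.3917 0.4182 0.025 ]
 [0.5386 0.3977 0.025 ]
 [0.5163 0.2495 0.025 ]] [0.4539 0.3346 0.025 ]
[[ 0.0955 -0.0665  0.1766]
 [ 0.0989  0.0805  0.1765]
 [-0.0492  0.0867  0.1765]
 [-0.0539 -0.0631  0.1766]]
```

The tray's sides measure 147–150 mm, with its centre 23 mm along tool +x and 9 mm along tool +y from the tool. Next I'll lower toward the tray floor.

step_arm(targets=[[[0,0.35,0.5,0,0.1],[0,0.35,1.3,0,0.1],[0,0.35,2.1,0,0.1],[0,0.35,2.5,0,0.1],[0,0.35,2.6,0,0.1],[0,0.35,2.65,0,0.1]]])

```text
clock: 8.65
eef_pos: [0.4761, 0.3314, 0.1354]
orientation: [[-0.984, 0.178, -0.0], [0.178, 0.984, -0.0], [0.0, -0.0, -1.0]]
force: [0.7, 1.6, -1.8]
gripper_width: 0.0398
```

step_arm(targets=[[[0,0,0.05,0,0.1],[0,0,0.1,0,0.1],[0,0,0.1,0,0.1]]])

```text
clock: 8.95
eef_pos: [0.476, 0.3317, 0.1333]
orientation: [[-0.984, 0.178, 0.0], [0.178, 0.984, 0.0], [-0.0, 0.001, -1.0]]
force: [-1.0, 0.5, -1.9]
gripper_width: 0.0399
```

step_arm(targets=[[[0,0,0.05,0,0.1],[0,0,0.1,0,0.1],[0,0,0.14,0,0.1],[0,0,0.14,0,0.1]]])

```text
clock: 9.35
eef_pos: [0.4769, 0.3316, 0.1309]
orientation: [[-0.984, 0.178, 0.002], [0.178, 0.984, 0.001], [-0.001, 0.002, -1.0]]
force: [-2.2, -4.1, 21.6]
gripper_width: 0.0398
```

The link is in contact with the floor. I'll loosen the grip and lean the link toward the tray's middle.

step_arm(squeeze=5, targets=[[[0,0,-0.05,0,0.1],[0.15,0,-0.05,0,0.1],[0.3,0,-0.04,0,0.1],[0.5,0,0,0,0.1],[0.7,0,0.05,0,0.1],[0.9,0,0.12,0,0.1],[0.9,0,0.12,0,0.1]]])

```text
clock: 10.05
eef_pos: [0.4526, 0.3358, 0.1261]
orientation: [[-0.984, 0.177, -0.001], [0.177, 0.984, -0.0], [0.001, -0.001, -1.0]]
force: [0.0, -0.1, -1.1]
gripper_width: 0.0401
```

Run:
```python
from h import *
s=telemetry.sense();print(s['clock'],s['eef_pos'],s['force'],s['gripper_width'])
im=snap('wrist','w7.png');snap('scene','s7.png')
im=cv2.imread('pics/s7.png');cv2.imwrite('pics/s7z.png',cv2.resize(im[90:220,280:420],None,fx=4.4,fy=4.4,interpolation=cv2.INTER_CUBIC))
```

```text
10.05 [0.4526 0.3358 0.1261] [ 0.018  -0.1005 -1.0548] 0.04007089757098726
```

View pics/w7.png

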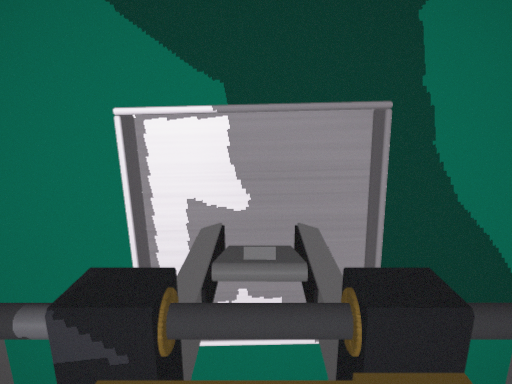

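View pics/s7z.png

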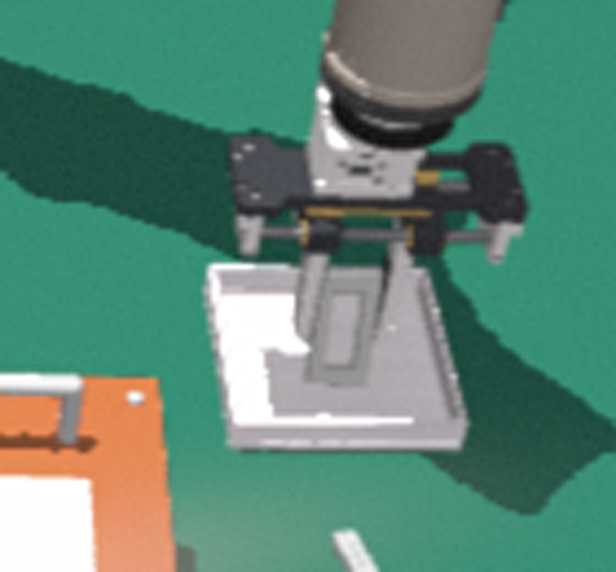

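The link pivoted and is leaning toward the robot, with its foot still near the far side. I'll lean it further, then release.

step_arm(targets=[[[0.2,0,0.12,0,0.1],[0.4,0,0.27,0,0.1],[0.6,0,0.45,0,0.1],[0.6,0,0.45,0,0.1],[0.6,0,0.45,0,0.6],[0.6,0,0.45,0,0.8],[0.6,0,0.45,0,0.8],[0.6,0,0.45,0,0.8],[0.6,0,0,0,0.8],[0.6,0,-1.0,0,0.8],[0.6,0,-2.0,0,0.8],[0.6,0,-3.5,0,0.8]]])

```text
clock: 11.35
eef_pos: [0.4385, 0.3377, 0.2147]
orientation: [[-0.984, 0.178, -0.001], [0.178, 0.984, -0.001], [0.001, -0.002, -1.0]]
force: [0.1, 0.7, -0.3]
gripper_width: 0.0751
```

Run:
```python
from h import *
s=telemetry.sense();print(s['clock'],s['eef_pos'],s['force'],s['gripper_width'])
im=snap('wrist','w8.png')
print(viewer.tip_of('wrist','link_center'))
```

```text
11.35 [0.4385 0.3377 0.2147] [ 0.115   0.7471 -0.3104] 0.07508007127209557
[{'pixel': [264.4, 179.7], 'confidence': 0.67}]
```

View pics/w8.png

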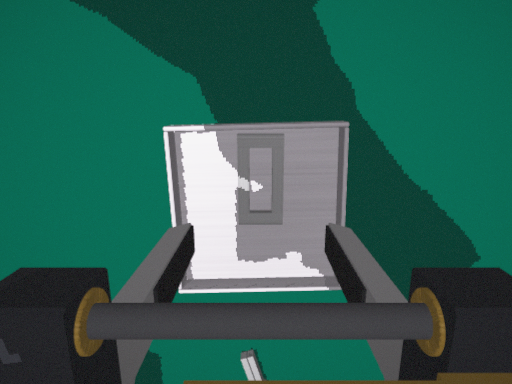

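The link lies flat in the tray, centre at (260,178), well inside the rim and free of the fingers. Next comes the cover.

Run:
```python
from h import *
s=telemetry.sense();print(s['q'])
print(onz('wrist',(260,178),.008),onz('wrist',(256,208),.025))
for z in(.28,): print(shift((.599,.048,z),np.radians(-10.3)))
```

```text
[-1.0457  0.3359  0.3337  1.9743 -0.1455  0.8473  0.7578]
[0.4302 0.3437 0.008 ] [0.4521 0.3361 0.025 ]
(array([ -8.3219, -10.3127,  -2.474 ]), np.float64(0.00023413934329348483))
```

step_arm(targets=[[[0,-0.5,-1.0,0.1,0.8],[-0.6,-1.2,-2.2,0.25,0.8],[-1.5,-2.2,-3.0,0.4,0.8],[-2.5,-3.2,-3.0,0.54,0.8],[-3.5,-4.3,-3.0,0.68,0.8],[-4.5,-5.4,-3.0,0.82,0.8],[-5.4,-6.5,-3.0,0.96,0.8],[-6.3,-7.6,-3.0,1.1,0.8],[-7.2,-8.7,-3.0,1.24,0.8],[-8.0,-9.7,-3.0,1.38,0.8],[-8.3,-10.3,-3.0,1.52,0.8],[-8.3,-10.3,-3.0,1.57,0.8]]])

```text
clock: 12.65
eef_pos: [0.5978, 0.0448, 0.2893]
orientation: [[0.186, 0.982, 0.0], [0.982, -0.186, -0.001], [-0.001, 0.001, -1.0]]
force: [-0.3, 0.5, -0.3]
gripper_width: 0.0751
```

Run:
```python
from h import *
s=telemetry.sense();print(s['clock'],s['eef_pos'],s['orientation'],s['q'])
im=snap('wrist','w9.png')
print(viewer.tip_of('wrist','cover_handle'))
snap('scene','s9.png')
```

```text
12.65 [0.5978 0.0448 0.2893] [[ 0.1865  0.9825  0.0005]
 [ 0.9825 -0.1865 -0.001 ]
 [-0.0009  0.0006 -1.    ]] [-0.7839  0.3989  0.7822  1.8281 -0.3207  1.0456 -0.0652]
[{'pixel': [260.9, 229.4], 'confidence': 0.88}]
```

View pics/w9.png

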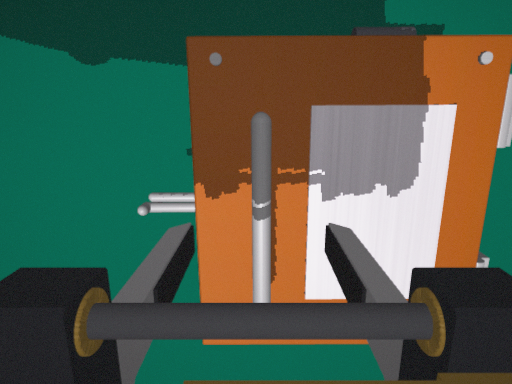

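View pics/s9.png

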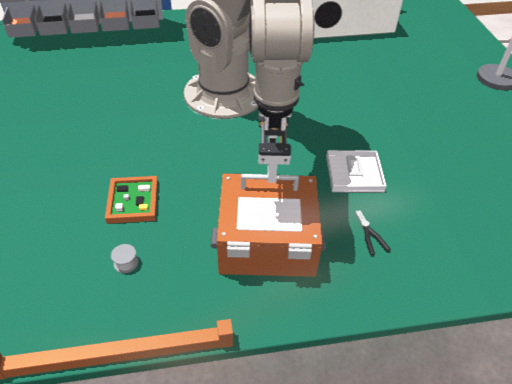

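Run:
```python
from h import *
s=telemetry.sense();R=np.array(s['orientation'])
for p,z in(((260.9,229.4),.172),((261.5,120),.172),((261.5,250),.172),((261.5,290),.172)):
    X=onz('wrist',p,z);print(p,X,R.T@(X-s['eef_pos']))
for X in((.599,.048,.172),):print(proj('wrist',X))
print(proj('wrist',s['eef_pos']+R@[0,0,.117]))
```

```text
(260.9, 229.4) [0.5979 0.0462 0.172 ] [-0.0016  0.001   0.1171]
(261.5, 120) [0.6101 0.1131 0.172 ] [0.0664 0.0012 0.1171]
(261.5, 250) [0.5958 0.0322 0.172 ] [-0.0157  0.0014  0.1171]
(261.5, 290) [0.5908 0.0038 0.172 ] [-0.0446  0.0014  0.1171]
[262.1125 226.4819]
[259.3765 227.0805]
```

The handle bar is centred between the jaws (col 261 against 259). Next I'll descend onto it and grip.

step_arm(squeeze=25, targets=[[[0,0.04,0.5,0,0.8],[0,0.04,1.1,0,0.8],[0,0.04,1.57,0,0.8],[0,0.04,1.57,0,0.5],[0,0.04,1.57,0,0.2],[0,0.04,1.57,0,0.0],[0,0.04,1.57,0,0.0],[0,0.04,1.57,0,0.0],[0,0.04,1.57,0,0.0],[0,0.04,1.57,0,0.0]]])

```text
clock: 13.8
eef_pos: [0.5984, 0.0477, 0.2498]
orientation: [[0.177, 0.984, 0.0], [0.984, -0.177, 0.0], [0.0, 0.0, -1.0]]
force: [0.1, 0.2, 0.1]
gripper_width: 0.0225
```

step_arm(targets=[[[0,0,0,0,0],[0,0,0,0,0]]])

```text
clock: 14.0
eef_pos: [0.5994, 0.0476, 0.2501]
orientation: [[0.177, 0.984, 0.003], [0.984, -0.177, -0.0], [0.0, 0.003, -1.0]]
force: [8.5, -1.7, -5.1]
gripper_width: 0.0111
```

Run:
```python
from h import *
s=telemetry.sense();print(s['clock'],s['eef_pos'],s['force'],s['gripper_width'])
snap('wrist','w10.png')
h=.170+0j
for d in (5,10,15,20,25,30,35,40,45,50,51):
    a0=np.arctan2(46,170);a=a0+np.radians(d);L=np.hypot(170,46)
    print(d,np.round([(170-L*np.cos(a))/25,-(L*np.sin(a)-46)/25],2))
```

```text
14.0 [0.5994 0.0476 0.2501] [ 8.4911 -1.6798 -5.1383] 0.011143863905430396
5 [ 0.19 -0.59]
10 [ 0.42 -1.15]
15 [ 0.71 -1.7 ]
20 [ 1.04 -2.21]
25 [ 1.41 -2.7 ]
30 [ 1.83 -3.15]
35 [ 2.29 -3.57]
40 [ 2.77 -3.94]
45 [ 3.29 -4.27]
50 [ 3.84 -4.55]
51 [ 3.95 -4.6 ]
```

View pics/w10.png

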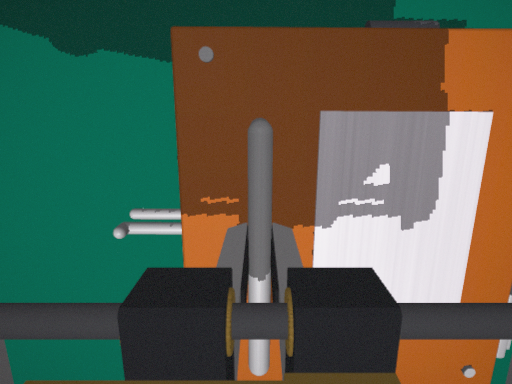

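The bar is gripped. I'll raise it along the arc, slowly at first.

step_arm(targets=[[[0,0,0,0,0],[0,0.06,-0.24,0,0],[0,0.19,-0.59,0,0],[0,0.3,-0.87,0,0],[0,0.42,-1.15,0,0],[0,0.56,-1.43,0,0],[0,0.71,-1.7,0,0],[0,0.87,-1.96,0,0],[0,1.04,-2.21,0,0],[0,1.04,-2.21,0,0]]])

```text
clock: 15.05
eef_pos: [0.6253, 0.0427, 0.3055]
orientation: [[0.177, 0.984, 0.003], [0.984, -0.177, -0.001], [-0.0, 0.003, -1.0]]
force: [10.5, -1.6, -9.8]
gripper_width: 0.0111
```

Run:
```python
from h import *
s=telemetry.sense();print(s['clock'],s['eef_pos'],s['force'],s['gripper_width'])
snap('wrist','w11.png');snap('scene','s11.png')
```

```text
15.05 [0.6253 0.0427 0.3055] [10.5385 -1.6361 -9.8313] 0.011082632233732254
```

View pics/w11.png

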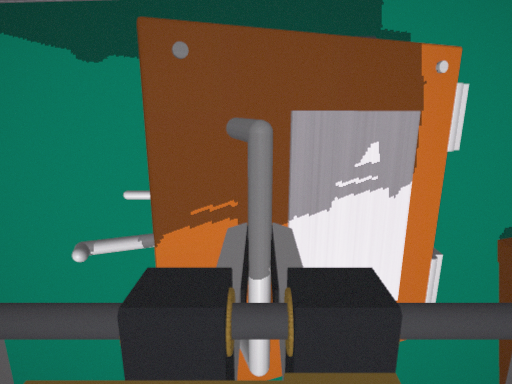

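View pics/s11.png

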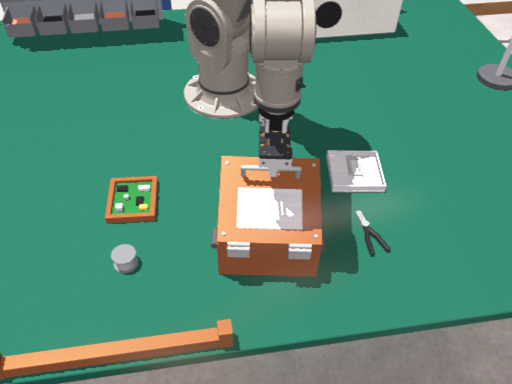

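The cover follows at about 20°. A ~14 N pull points toward the hinge, so my arc is a little wide. I'll correct by about 1 mm and continue.

step_arm(targets=[[[0,0.1,-0.06,0,0],[0,0.21,-0.22,0,0],[0,0.4,-0.46,0,0],[0,0.61,-0.69,0,0],[0,0.82,-0.91,0,0],[0,1.05,-1.12,0,0],[0,1.28,-1.33,0,0],[0,1.52,-1.52,0,0],[0,1.52,-1.52,0,0]]])

```text
clock: 16.05
eef_pos: [0.6621, 0.0359, 0.3447]
orientation: [[0.177, 0.984, 0.001], [0.984, -0.177, 0.0], [0.0, 0.001, -1.0]]
force: [-7.6, -0.3, 7.8]
gripper_width: 0.0107
```

Run:
```python
from h import *
s=telemetry.sense();print(s['clock'],s['eef_pos'],s['force'],s['gripper_width'])
H=np.array([.5994,.0476,.2501]);e=np.array([.984,-.177,0])
d=s['eef_pos']-H;x=d@e;print('angle',np.degrees(np.arctan2(.046+d[2],.170-x))-15.1)
snap('wrist','w12.png')
```

```text
16.05 [0.6621 0.0359 0.3447] [-7.5566 -0.2587  7.7831] 0.010736462221315987
angle 37.823063706728355
```

View pics/w12.png

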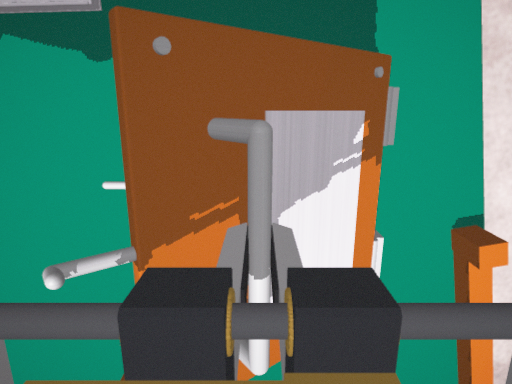

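step_arm(targets=[[[0,0.1,-0.1,0,0],[0,0.22,-0.2,0,0],[0,0.48,-0.37,0,0],[0,0.74,-0.53,0,0],[0,1.01,-0.68,0,0],[0,1.28,-0.81,0,0],[0,1.28,-0.81,0,0],[0,1.28,-0.81,0,0],[0,1.28,-0.81,0,0]]])

```text
clock: 17.0
eef_pos: [0.6928, 0.0305, 0.3632]
orientation: [[0.177, 0.984, 0.0], [0.984, -0.177, -0.0], [-0.0, 0.0, -1.0]]
force: [-0.8, -4.6, 1.8]
gripper_width: 0.0112
```

Run:
```python
from h import *
s=telemetry.sense();print(s['clock'],s['eef_pos'],s['force'],s['gripper_width'])
H=np.array([.5994,.0476,.2501]);e=np.array([.984,-.177,0])
d=s['eef_pos']-H;x=d@e;print('angle',np.degrees(np.arctan2(.046+d[2],.170-x))-15.1)
snap('wrist','w13.png');snap('scene','s13.png')
for t in('cover_handle','upper_peg'):print(viewer.tip_of('wrist',t),viewer.tip_of('scene',t))
```

```text
17.0 [0.6928 0.0305 0.3632] [-0.7987 -4.5949  1.8432] 0.011238870153313337
angle 49.648162237278434
[{'pixel': [258.1, 259.8], 'confidence': 0.71}] [{'pixel': [355.0, 164.2], 'confidence': 0.6}, {'pixel': [272.6, 166.4], 'confidence': 0.57}, {'pixel': [271.7, 243.3], 'confidence': 0.16}]
[{'pixel': [124.1, 265.8], 'confidence': 0.84}] []
```

View pics/w13.png

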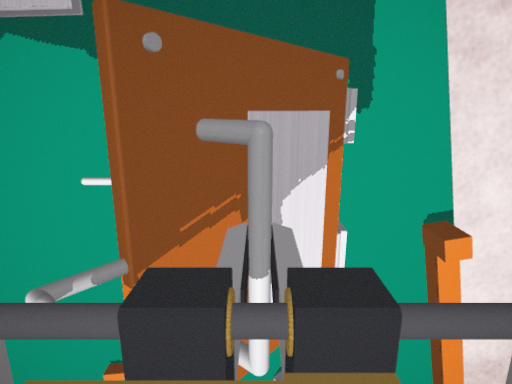

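View pics/s13.png

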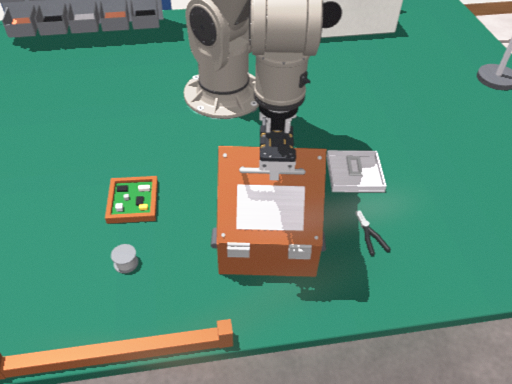

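The cover is at about 49.6° with low force. I'll bring it back to about 35°.

step_arm(targets=[[[0,-0.13,0.06,0,0],[0,-0.27,0.13,0,0],[0,-0.54,0.28,0,0],[0,-0.8,0.44,0,0],[0,-1.06,0.61,0,0],[0,-1.3,0.8,0,0],[0,-1.43,0.89,0,0],[0,-1.53,0.98,0,0],[0,-1.53,0.98,0,0],[0,-1.53,0.98,0,0],[0,-1.53,0.98,0,0],[0,-1.53,0.98,0,0]]])

```text
clock: 18.5
eef_pos: [0.6553, 0.038, 0.3388]
orientation: [[0.177, 0.984, 0.0], [0.984, -0.177, 0.001], [0.001, -0.0, -1.0]]
force: [-0.8, 4.9, 2.1]
gripper_width: 0.0114
```

Run:
```python
from h import *
s=telemetry.sense();print(s['clock'],s['eef_pos'],s['force'],s['gripper_width'],s['dq'])
H=np.array([.5994,.0476,.2501]);e=np.array([.984,-.177,0])
d=s['eef_pos']-H;x=d@e;a=np.arctan2(.046+d[2],.170-x)-np.arctan2(46,170);print('angle',a,np.degrees(a))
snap('wrist','w14.png');snap('scene','s14.png')
# independent: predicted peg-tip pixel for angles
C=H+e*.170;C[2]=.126
def peg(a,u,v): return C-e*(u*np.cos(a)-v*np.sin(a))+np.array([0,0,u*np.sin(a)+v*np.cos(a)])
for dg in(0,25,30,35,40,45,50):
    r=np.radians(dg);print(dg,proj('wrist',peg(r,.260,.008)),proj('wrist',peg(r,.22,.0)))
s=telemetry.sense();print(s['clock'],s['eef_pos'],s['force'],s['gripper_width'])
im=cv2.imread('pics/s14.png');cv2.imwrite('pics/s14z.png',cv2.resize(im[120:220,200:400],None,fx=4,fy=4,interpolation=cv2.INTER_CUBIC))
```

```text
18.5 [0.6553 0.038  0.3388] [-0.7976  4.9211  2.1135] 0.011375238538894085 [ 0.0021  0.0003  0.0004  0.0008  0.0005  0.0001 -0.0008]
angle 0.6074297914454694 34.80316340033719
0 [ 94.6666 193.612 ] [142.601 191.473]
25 [ 51.9199 240.5768] [125.6079 226.2151]
30 [ 50.273  255.2964] [129.3817 236.0062]
35 [ 53.2476 272.6337] [137.0498 246.9612]
40 [ 62.5855 293.0625] [149.5176 259.1408]
45 [ 80.6024 317.0838] [167.815  272.5565]
50 [110.2925 345.1608] [193.0517 287.1394]
18.6 [0.6553 0.038  0.3388] [-0.4314  5.8132  1.0772] 0.01130460619726227
```

View pics/w14.png

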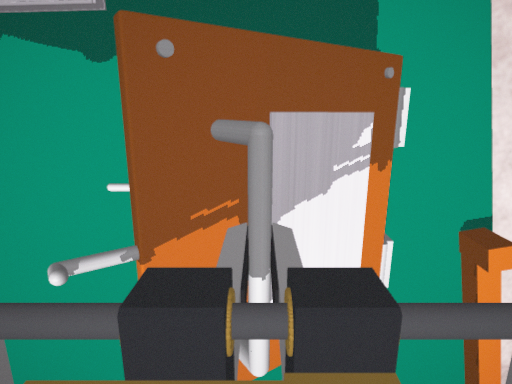

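View pics/s14z.png

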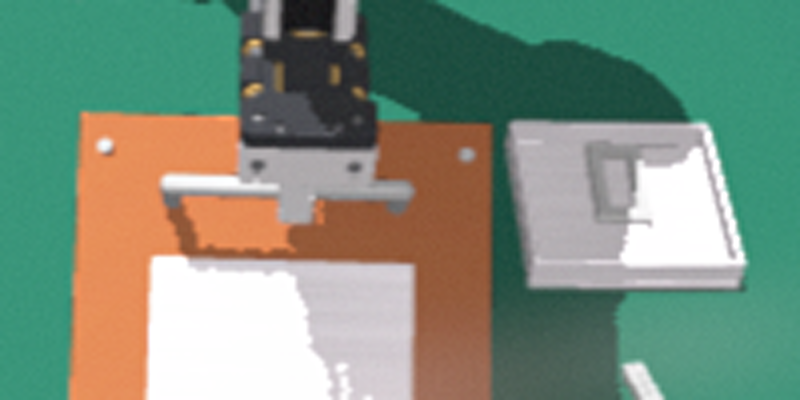

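The peg tip shows at (57,272) and its root at (137,253), close to the 35° prediction of (53,273) and (137,247). The arm is still, the bar is gripped, and the link lies flat in the tray, so I'll hand in.

```bash
python3 -c "
from workcell import ctrl
print(ctrl.hand_in())"
```

```text
the job is handed in; nothing more can be done
None
```

I did the whole task and handed it in at 18.6 s on the robot's clock. The hand-in gives no verdict, so everything below comes from my own checks.

- **Link:** I lifted it 14 mm, drew it 52 mm clear of both pegs, leaned it over in the tray and let go. The wrist camera showed it flat in the tray, about 22–23 mm from the middle, and the last picture shows it still there.
- **Cover:** I raised it by the handle to about 49.6° and held it there for about 0.3 s, then brought it back to about 34.8° (0.607 rad).
- **Final state:** The bar is still gripped (jaws 11 mm apart), the arm is at rest, and the force on the tool is about 5 N. The peg's position in the wrist picture agrees with 35° to within about 6 pixels.
- **Bystanders:** I touched none of them, and none appears to have moved in the pictures.

**Disagreements:** The top and wrist cameras differed by up to 8 mm on where the link was sideways; a closer look with the wrist camera settled it. The jaws read 11 mm on a 12 mm bar. While I raised the cover, off-arc side loads reached about 14 N. Setting the link down briefly pressed about 22 N through the fingers onto the tray floor.

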